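Cool a board: set the fan and hold the preheater lid open

ROBOT

A 7-joint arm with a two-finger parallel gripper is mounted at the origin on the work surface. World frame = base frame: x ahead of the robot, y to its left, z up, the work surface at z = 0. Lengths are in m, angles in degrees, forces in N, time in s.
With the tool pointing down it reaches from about 0.425 to 0.825 m from the base axis. Payload 3.6 kg.
Tool frame: the origin (TCP) lies at the very end of the fingers, on their centre line; the grasp point (between the pads) lies 19 mm behind it; z points along the fingers, y is the direction in which the jaws open and shut (so a half turn about z gives the same grasp; the last joint's range is limited). The gripper opens to 85 mm and grips with 20 to 120 N. Pads are 22 mm wide; open, the fingers measure 114 mm over their backs; the gripper's body (76 mm by 85 mm) begins 54 mm behind the grasp point. The pads swing forward as they close: fully open they stand 13 mm farther back than shut.
Start: joints at [66.549, 35.231, -0.722, 81.555, 0.464, 63.22, -2.315], TCP at [0.243, -0.603, 0.231] pointing down, gripper open.
Joint ranges: [-178.69, 178.69], [-17.37, 117.87], [-77.05, 75.6], [15.02, 138.74], [-78.02, 258.01], [0.78, 113.62], [-162.83, 162.83]. Speed limits (degrees/s): [159.86, 159.86, 180, 180, 180, 180, 180].

INTERFACE

Orientations are given as a 3x3 rotation matrix whose columns are the frame's x, y, z axes.
In Python, from cell import arm, imaging, spotter gives the robot as it stands.
- The arm moves only by the tool apply_moves, never from a script. Its argument "series" is one flat list of numbers, 7 for each row, row after row: the gripper's target within -1 to 1 (shut at 1, half-way at 0, fully open at -1), then the shift along the world's x, y, z in m, then the turn, a rotation vector about the world's x, y, z in rad. A call has 1 to 20 rows; each row shifts and turns the commanded pose from where the row before left it; what a row does not reach is not made up. A row lasts 1/8 s, in which the tool goes at most 62.5 mm and 10.7 degrees, less where a joint would pass 70% of its speed; a pose out of reach is approached as far as the arm can. A call with a gripper value outside its range is refused whole. The fingers move at their own pace and stop on an object; "newtons" is the grip in N (left out, the last holds). Time passes only in rows, so rows that do not move let the fingers close. It gives the time, the measured TCP pose, the force and the opening at its end, in the units of the state.
- arm.observe(): the state, without advancing time (a new reading comes with each control period).
- imaging.read_camera(name): name is "scene" or "top" or "wrist"; returns (picture, depth): 420x560x3 uint8, red, green, blue; 420x560 float32, m along the optical axis (not along the pixel's ray), 0 where there is no reading.
- imaging.camera_model(name): a dict with "fovy" (degrees; the focal length in pixels is half the picture's height over the tangent of half this angle, whatever the lens; pixels are square), "cx", "cy" (the principal point, pixels), "R" (3x3) and "t" (3): a world point X has camera coordinates R X + t; the wrist camera has in their place "hand_eye" (4x4, takes a point from camera to tool coordinates, whose origin is the TCP and whose axes are the flange's). Camera axes: x right, y down, z forward; pixel columns grow to the right and rows downward; lengths in m; the calibration is good to about 2 mm. A picture is of the moment at which its call begins: read the wrist's pose just before it. camera_model takes no time and is no camera call.
- arm.sign_off(): hands the job in, once; it reports no verdict.
Trained networks look in the newest picture that a camera, given by its name, has taken for a name from the list of things; names that differ only in an ending like _2 or _b are one class to them, and where a whole thing is asked for, a point or a joint stands for the part that bears it (a point fixed in the world has none). Each returns a list of dicts, best first, with "p" (0 to 1); they miss things now and then, are a little off and sometimes report something else, mostly with a low value. They report only what shows in the picture. A call takes as long as a camera call.
- spotter.silhouettes(name, camera): "mask" (420x560 bool, what is visible of it) and "at" ([column, row] in pixels, amid what is visible of it).
The state is a dict: "t": time; "joint_pos": joint angles; "joint_velocities": joint speeds; "tau": joint torques, N m; "eef_pos": TCP position; "orientation": TCP orientation; "contact_force": force on the tool from outside, world axes, zero at the start; "wrist_torque": the same for the moment, N m; "opening": finger opening in m.
Only numpy, scipy, OpenCV 4.12 (cv2) and the standard library are available. Lean on these libraries where they do the work, as an engineer would, in place of code of your own. Each camera call takes 0.05 s, during which the arm holds its last target. There are 200 camera calls.

TASK

With the board preheater's lid still shut, turn the fan dial on the small control unit clockwise to the long mark on its scale. Then raise the preheater's lid by its handle to 40 degrees (the long mark on the steel arc beside the lid), within 5 degrees, so that the board inside cools in the draught, and finish while still holding it steadily there with the fingers: the lid falls shut by its own weight if let go, and must not be propped on anything. Leave the other things on the bench where they are.

Things in the scene. Friction and masses are not known exactly. Their poses are not given: they have to be found in the camera images.
- preheater: fixed white box 220 (x) x 260 (y) x 90 high with the lid on top; origin: centre of its underside; its front faces its own -x, roughly to the robot. 12 mm off its -y side stands a thin steel arc of 110 mm radius about the hinge line, up to 190 mm above the bench, with white ticks every 10 degrees from 0 (lid shut) to 50; the 40-degree tick is much longer than the others.
- lid (a joint): lid angle in rad: 0 shut, 0.698 = 40 degrees, stop at 1.2; grows as the front edge rises. The hinge is almost free of friction: the lid (about 0.35 to 0.7 kg) falls shut from any angle.
- lid_hinge (a point): middle of the lid's hinge line, which runs along the preheater's y axis at its far (+x) top edge, 90 mm above the bench and 110 mm behind the preheater's origin; moves with the preheater, axes turn with the lid (parallel to the preheater's when shut).
- lid_handle (a point): centre of the lid's handle: a round black bar 12 mm thick, 110 long along the lid's y axis, a post at either end, centre line 40 mm above the lid's top. Shut: 190 mm in front (-x) of the hinge line, 50 mm above it, 140 mm above the bench. The bar can turn between the fingers. The lid is a 220 x 260 x 10 mm windowed frame, its front edge 30 mm beyond the bar. Axes turn with the lid.
- fan_unit: fixed grey unit 140 x 140 x 60 high; origin: centre of its underside. The dial is at the centre of its top, amid ten ticks every 30 degrees, 36 to 44 mm from the centre. The first tick (dial value 0) points half-way between the unit's -x and +y; the others follow clockwise seen from above. The fifth, 120 degrees from the first, is three times as long (24 mm): the mark to set.
- dial (a joint): dial angle in rad, growing clockwise seen from above, range 0 to 4.71; 0 = pointer at the first tick, 2.094 = pointer at the long mark. It starts short of the mark, at 0.8 to 1.45. It turns stiffly (0.03 N m) and stays where it is left.
- dial_grip (a point): point on the dial's vertical axis at the height to grip, 97 mm above the bench. Black grip bar 42 mm long along the dial's own x axis (axes turn with the dial), 14 thick, 32 tall, its top 7 mm above this point, on a flat disc of 22 mm radius whose top is 23 mm below it. The pointer, a white line on the bar's top, is at the dial's -x end.
- solder_reel: bystander: steel reel standing on its flange, 60 diameter, 44 high, beside the control unit; origin: centre of underside
- flux_jar: bystander: small amber jar, 44 diameter, 60 high, on the other side of the control unit; origin: centre of underside
- screwdriver: bystander: black-handled screwdriver 160 long, lying along its own x between the task's things, nearer the robot
- cleaner_bottle: bystander: white bottle 60 diameter, 140 high, behind the task's things; origin: centre of underside

How it is judged:
By the outcome, as a careful person would: the job done as asked, in the order asked, and still so for the second after the job is handed in, while the arm keeps its last pose, push and grip.
It also fails if it takes over 54 s, if anything falls off the work surface, if the arm or the gripper's body presses on something with over 40 N, if the wrist force passes 120 N, or if a joint passes its speed limit or range.

## Working session

There is one attempt and no reset: what is moved stays moved. The work goes in short steps, Python scripts to look and compute and a tool call to move; the robot and the scene stay as the last step left them, time stands still between calls to the robot, and variables do not carry over. Pictures are saved under pics/ and viewed, about 8 in all and at most 12, crops included, and the job is handed in when it is done.

Besides the shell and the picture viewer there is one more tool, called after ">>>" as name(argument=value, ...) on one line, values as JSON. apply_moves: Moves the arm, as the interface text tells. Its arguments: {"type":"object","properties":{"series":{"type":"array","items":{"type":"number"}},"newtons":{"type":"number"}},"required":["series"]}

```bash
mkdir -p pics; ls
cat > h.py <<'E'
import numpy as np, cv2
from cell import arm, imaging, spotter
def K(n):
    m=imaging.camera_model(n); f=210/np.tan(np.radians(m["fovy"])/2); return m,f
def world(n,px,depth,st=None):
    m,f=K(n); px=np.atleast_2d(px).astype(float); d=np.atleast_1d(depth)
    c=np.c_[(px[:,0]-m["cx"])/f*d,(px[:,1]-m["cy"])/f*d,d]
    if "R" in m: return (c-m["t"])@np.array(m["R"])
    H=np.array(m["hand_eye"]); t=c@H[:3,:3].T+H[:3,3]
    return t@np.array(st["orientation"]).T+np.array(st["eef_pos"])
def proj(n,X,st=None):
    m,f=K(n); X=np.atleast_2d(X)
    if "R" in m: c=X@np.array(m["R"]).T+m["t"]
    else:
        H=np.array(m["hand_eye"]); t=(X-np.array(st["eef_pos"]))@np.array(st["orientation"]); c=(t-H[:3,3])@H[:3,:3]
    return np.c_[c[:,0]/c[:,2]*f+m["cx"],c[:,1]/c[:,2]*f+m["cy"]]
def cloud(n,mask,depth,st=None):
    r,c=np.nonzero(mask&(depth>0)); return world(n,np.c_[c,r],depth[r,c],st)
def save(n,im): cv2.imwrite("pics/"+n+".png",cv2.cvtColor(im,cv2.COLOR_RGB2BGR))
E
python3 - <<'E'
from h import *
np.set_printoptions(precision=3,suppress=True)
st=arm.observe(); print(st["t"],st["eef_pos"],np.array(st["orientation"]).tolist())
ims=[]
for n in ["scene","top"]:
    im,d=imaging.read_camera(n); ims.append(im); m,f=K(n); print(n,f,m["cx"],m["cy"],"campos",-np.array(m["R"]).T@m["t"])
    for k in ["fan_unit","dial","preheater","lid","lid_handle","solder_reel","flux_jar","screwdriver","cleaner_bottle"]:
        s=spotter.silhouettes(k,n)
        for o in s[:1]:
            c=cloud(n,o["mask"],d)
            print(k,round(o["p"],2),o["at"],o["mask"].sum(),np.median(c,0) if len(c) else None,*(np.percentile(c,[3,97],axis=0) if len(c) else []))
for a,n in zip(ims,["scene","top"]): save(n,a)
E
```

```text
pics
0.0 [ 0.243 -0.602  0.23 ] [[0.9276266352906168, 0.3735075640720408, -0.0009618109894801887], [0.37350880216623905, -0.9276234606612311, 0.002426918874306514], [1.427411837906315e-05, -0.002610519460087291, -0.9999965924863935]]
scene 388.12031144030624 277.7176562894678 207.94615837809846 campos [ 1.302 -0.12   0.543]
fan_unit 0.96 [170.5, 246.1] 4299 [ 0.641 -0.202  0.061] [ 0.547 -0.277  0.01 ] [ 0.681 -0.131  0.095]
dial 0.76 [171.5, 224.8] 350 [ 0.609 -0.204  0.086] [ 0.59  -0.221  0.071] [ 0.619 -0.187  0.106]
preheater 0.91 [345.1, 203.9] 10493 [0.622 0.177 0.098] [0.463 0.059 0.009] [0.689 0.333 0.142]
lid 0.71 [351.0, 190.6] 5462 [0.568 0.198 0.1  ] [0.45  0.073 0.097] [0.673 0.327 0.14 ]
lid_handle 0.57 [349.1, 191.4] 5538 [0.569 0.198 0.1  ] [0.449 0.073 0.096] [0.675 0.325 0.141]
solder_reel 0.96 [231.1, 251.0] 731 [ 0.651 -0.087  0.044] [ 0.615 -0.111  0.005] [ 0.665 -0.062  0.047]
flux_jar 0.52 [169.0, 246.0] 4420 [ 0.641 -0.202  0.061] [ 0.543 -0.278  0.006] [ 0.681 -0.129  0.094]
screwdriver 0.75 [258.2, 194.3] 190 [0.412 0.007 0.023] [ 0.355 -0.004  0.005] [0.45
[... 291 characters left out ...]
6 -0.128  0.1  ]
dial 0.47 [371.8, 208.9] 210 [ 0.596 -0.199  0.086] [ 0.579 -0.219  0.07 ] [ 0.615 -0.183  0.107]
preheater 0.84 [217.9, 227.0] 8717 [0.553 0.198 0.1  ] [0.44  0.072 0.093] [0.669 0.327 0.14 ]
lid 0.64 [220.0, 227.9] 8665 [0.552 0.198 0.1  ] [0.44  0.072 0.094] [0.666 0.325 0.143]
lid_handle 0.61 [218.3, 230.0] 8374 [0.549 0.202 0.1  ] [0.438 0.077 0.095] [0.661 0.325 0.106]
flux_jar 0.71 [409.3, 219.6] 254 [ 0.565 -0.31   0.059] [ 0.546 -0.334  0.015] [ 0.582 -0.297  0.065]
screwdriver 0.74 [292.5, 282.5] 326 [0.406 0.009 0.023] [ 0.362 -0.006  0.002] [0.502 0.023 0.028]
cleaner_bottle 0.63 [298.9, 147.7] 485 [ 0.76  -0.011  0.097] [ 0.742 -0.037  0.014] [0.791 0.014 0.143]
```

Run:
```python
import cv2
a=cv2.imread("pics/scene.png");b=cv2.imread("pics/top.png")
c=a[110:330,80:480];d=b[110:330,130:530]
cv2.imwrite("pics/both.png",cv2.vconcat([cv2.resize(c,(530,292),interpolation=2),cv2.resize(d,(530,292),interpolation=2)]))
```

```text
(no output)
```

View pics/both.png

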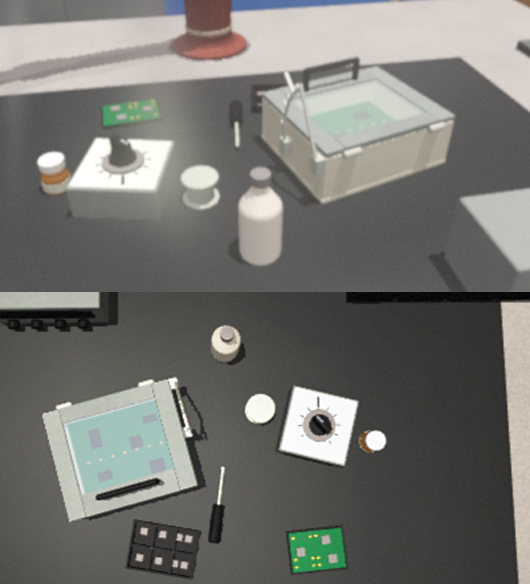

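Run:
```python
from h import *
np.set_printoptions(precision=3,suppress=True)
print(np.array(imaging.camera_model("wrist")["hand_eye"]),K("wrist")[1])
im,d=imaging.read_camera("top")
for k,z in [("fan_unit",.06),("preheater",.1)]:
    o=spotter.silhouettes(k,"top")[0]; c=cloud("top",o["mask"],d); c=c[abs(c[:,2]-z)<.006]
    print(k,cv2.minAreaRect((c[:,:2]*1000).astype(np.float32)))
    if k=="preheater":
        c=cloud("top",cv2.dilate(o["mask"].astype(np.uint8),np.ones((7,7)))>0,d); h=c[(c[:,2]>.125)&(c[:,2]<.16)&(c[:,0]<.53)]
        print(len(h),h.mean(0),np.median(h[:,2]),cv2.minAreaRect((h[:,:2]*1000).astype(np.float32)))
im,d=imaging.read_camera("scene")
o=spotter.silhouettes("preheater","scene")[0]; c=cloud("scene",cv2.dilate(o["mask"].astype(np.uint8),np.ones((7,7)))>0,d); h=c[(c[:,2]>.125)&(c[:,2]<.16)&(c[:,0]<.53)]
print(len(h),h.mean(0),np.median(h[:,2]),cv2.minAreaRect((h[:,:2]*1000).astype(np.float32)))
```

```text
[[-0.001 -0.951 -0.31   0.079]
 [ 1.    -0.    -0.     0.001]
 [ 0.    -0.31   0.951 -0.143]
 [ 0.     0.     0.     1.   ]] 334.59454434522837Traceback (most recent call last):
  File "<stdin>", line 6, in <module>
IndexError: list index out of range
```

>>> apply_moves(series=[-1,0.03,0.04,0.008,0,0,0,-1,0.04,0.045,0.008,0,0,0,-1,0.04,0.045,0.008,0,0,0,-1,0.04,0.045,0.008,0,0,0,-1,0.04,0.045,0.008,0,0,0,-1,0.04,0.045,0.008,0,0,0,-1,0.04,0.045,0,0,0,0,-1,0.03,0.045,0,0,0,0,-1,0.03,0.045,0,0,0,0,-1,0,0,0,0,0,0,-1,0,0,0,0,0,0])

```text
t: 2.48
eef_pos: [0.5724, -0.2036, 0.2792]
orientation: [[0.928, 0.373, -0.001], [0.373, -0.928, -0.001], [-0.001, 0.001, -1.0]]
contact_force: [0.1, -0.1, 1.1]
opening: 0.0856
```

```bash
cat > look.py <<'E'
from h import *
import sys
np.set_printoptions(precision=3,suppress=True)
st=arm.observe(); im,d=imaging.read_camera("wrist"); save(sys.argv[1],im)
np.savez(sys.argv[1]+".npz",d=d,im=im)
for k in sys.argv[2:]:
    for o in spotter.silhouettes(k,"wrist")[:1]:
        c=cloud("wrist",o["mask"],d,st); print(k,round(o["p"],2),o["at"],np.median(c,0),*np.percentile(c,[3,97],axis=0))
E
python3 look.py w1 fan_unit dial
python3 - <<'E'
from h import *
np.set_printoptions(precision=3,suppress=True)
st=arm.observe(); z=np.load("w1.npz"); d=z["d"]; c=cloud("wrist",d>0,d,st)
near=np.linalg.norm(c[:,:2]-[.597,-.202],axis=1)<.03
h=c[near&(c[:,2]>.092)]; r=cv2.minAreaRect((h[:,:2]*1000).astype(np.float32)); print("bar",len(h),h.mean(0),np.percentile(h[:,2],[5,50,95]),r)
u=c[(abs(c[:,2]-.06)<.006)&(np.linalg.norm(c[:,:2]-[.597,-.202],axis=1)<.11)]; print("unit",cv2.minAreaRect((u[:,:2]*1000).astype(np.float32)))
def pre(n):
    im,d=imaging.read_camera(n); c=cloud(n,d>0,d); c=c[(abs(c[:,1]-.2)<.17)&(abs(c[:,0]-.56)<.18)]
    t=c[abs(c[:,2]-.1)<.006]; print(n,"lid",cv2.minAreaRect((t[:,:2]*1000).astype(np.float32)))
    h=c[(c[:,2]>.128)&(c[:,2]<.16)&(c[:,0]<.53)]
    print(len(h),h.mean(0),np.percentile(h[:,2],[5,50,95]),cv2.minAreaRect((h[:,:2]*1000).astype(np.float32)))
pre("top");pre("scene")
E
```

```text
fan_unit 0.87 [291.0, 141.2] [ 0.605 -0.2    0.061] [ 0.533 -0.271  0.059] [ 0.668 -0.136  0.103]
dial 0.7 [289.4, 150.5] [ 0.6   -0.204  0.075] [ 0.581 -0.222  0.073] [ 0.618 -0.186  0.105]
bar 12167 [ 0.588 -0.208  0.349] [0.106 0.362 0.371] ((589.2137451171875, -203.72772216796875), (44.618324279785156, 45.44053649902344), 65.47687530517578)
unit ((593.158203125, -223.3566436767578), (176.3631591796875, 140.22219848632812), 75.3808822631836)
top lid ((556.796142578125, 196.7120819091797), (229.05877685546875, 274.62603759765625), 15.0989408493042)
233 [0.474 0.18  0.146] [0.141 0.146 0.15 ] ((473.8511657714844, 179.83419799804688), (11.987716674804688, 119.44580078125), 15.160261154174805)
scene lid ((558.1180419921875, 193.90963745117188), (234.05430603027344, 275.7778015136719), 14.695781707763672)
244 [0.48  0.177 0.142] [0.132 0.144 0.148] ((478.4085693359375, 179.896240234375), (12.922188758850098, 122.07174682617188), 13.434833526611328)
```

View pics/w1.png

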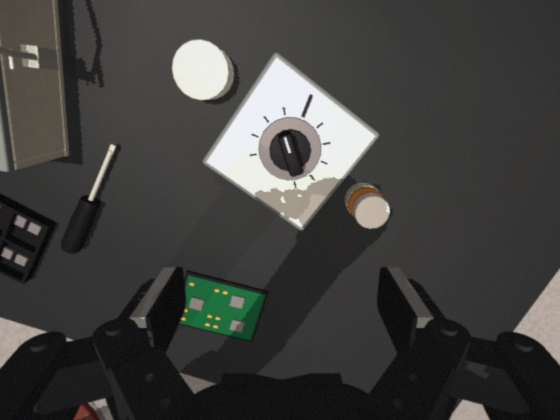

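Run:
```python
from h import *
np.set_printoptions(precision=3,suppress=True)
st=arm.observe(); z=np.load("w1.npz"); d=z["d"]; im=z["im"]; g=im.astype(float).mean(2)
r,q=np.indices(d.shape); ok=d>0
c=world("wrist",np.c_[q[ok],r[ok]],d[ok],st); gg=g[ok]
near=np.linalg.norm(c[:,:2]-[.6,-.204],axis=1)<.035
b=near&(c[:,2]>.093)&(c[:,2]<.115)
h=c[b]; R=cv2.minAreaRect((h[:,:2]*1000).astype(np.float32)); print("bar",len(h),h.mean(0),np.percentile(h[:,2],[5,50,95]),R)
w=h[gg[b]>130]; print("white",len(w),w.mean(0) if len(w) else 0)
u=c[(abs(c[:,2]-.06)<.005)&(np.linalg.norm(c[:,:2]-[.6,-.202],axis=1)<.105)&(gg>150)]; print("unit",cv2.minAreaRect((u[:,:2]*1000).astype(np.float32)))
# bar pca
v=h[:,:2]-h[:,:2].mean(0); e=np.linalg.svd(v,full_matrices=False)[2][0]; print("bar angle",np.degrees(np.arctan2(e[1],e[0])))
# disc centre
dd=c[near&(abs(c[:,2]-.074)<.004)]; print("disc",cv2.minEnclosingCircle((dd[:,:2]*1000).astype(np.float32)))
# long mark: pixel line by hand (311,96)-(303,116)
L=world("wrist",[[311,96],[303,116]],[d[96,311],d[116,303]],st); print("long",L)
C=np.array(cv2.minEnclosingCircle((dd[:,:2]*1000).astype(np.float32))[0])/1000
a=(L[:,:2]-C); print("long ang",np.degrees(np.arctan2(a[:,1],a[:,0])), np.linalg.norm(a,axis=1))
```

```text
bar 626 [ 0.599 -0.204  0.104] [0.102 0.104 0.106] ((598.5133666992188, -204.9949188232422), (41.36946105957031, 13.819622993469238), 40.205055236816406)
white 50 [ 0.607 -0.198  0.105]
unit ((593.9812622070312, -221.50904846191406), (169.0093536376953, 133.7689666748047), 75.6458740234375)
bar angle -139.69211372279997
disc ((598.3558959960938, -205.24554443359375), 21.854475021362305)
long [[ 0.656 -0.205  0.062]
 [ 0.635 -0.205  0.063]]
long ang [0.462 0.636] [0.058 0.037]
```

>>> apply_moves(series=[-1,0.0065,0,-0.03,0,0,0.08,-1,0.0065,-0.001,-0.03,0,0,0.08,-1,0.0065,0,-0.03,0,0,0.08,-1,0.0065,0,-0.03,0,0,0.08,-1,0,0,-0.03,0,0,0,-1,0,0,-0.025,0,0,0,-1,0,0,-0.016,0,0,0,-1,0,0,-0.008,0,0,0,-1,0,0,0,0,0,0,1,0,0,0,0,0,0,1,0,0,0,0,0,0,1,0,0,0,0,0,0,1,0,0,0,0,0,0,1,0,0,0,0,0,0,1,0,0,0,0,0,0], newtons=40)

```text
t: 4.6
eef_pos: [0.5985, -0.2034, 0.0807]
orientation: [[0.763, 0.647, -0.001], [0.647, -0.763, 0.001], [-0.0, -0.001, -1.0]]
contact_force: [-2.8, 2.1, 5.5]
opening: 0.0132
```

>>> apply_moves(series=[1,0,0,0,0,0,-0.115,1,0,0,0,0,0,-0.116,1,0,0,0,0,0,-0.116,1,0,0,0,0,0,-0.116,1,0,0,0,0,0,-0.116,1,0,0,0,0,0,-0.116,1,0,0,0,0,0,0,1,0,0,0,0,0,0,1,0,0,0,0,0,0])

```text
t: 5.72
eef_pos: [0.5983, -0.2031, 0.0807]
orientation: [[1.0, 0.008, -0.001], [0.008, -1.0, 0.001], [-0.001, -0.001, -1.0]]
contact_force: [-3.3, 2.0, 5.9]
opening: 0.0134
```

Release, rise and look.

>>> apply_moves(series=[-1,0,0,0,0,0,0,-1,0,0,0,0,0,0,-1,0,0,0,0,0,0,-1,0,0,0,0,0,0,-1,0,0,0.03,0,0,0,-1,0,0,0.04,0,0,0,-1,-0.01,0,0.045,0,0,0,-1,-0.02,0,0.045,0,0,0,-1,-0.02,0,0.045,0,0,0,-1,0,0,0,0,0,0,-1,0,0,0,0,0,0])

```text
t: 7.1
eef_pos: [0.5485, -0.2036, 0.2848]
orientation: [[1.0, 0.008, -0.001], [0.008, -1.0, 0.001], [-0.001, -0.001, -1.0]]
contact_force: [0.2, -0.2, -0.6]
opening: 0.0854
```

```bash
python3 look.py w2 dial
python3 - <<'E'
from h import *
np.set_printoptions(precision=3,suppress=True)
st=arm.observe(); print(st["eef_pos"],st["t"],st["joint_pos"]); z=np.load("w2.npz"); d=z["d"]; im=z["im"]; g=im.astype(float).mean(2)
r,q=np.indices(d.shape); ok=d>0
c=world("wrist",np.c_[q[ok],r[ok]],d[ok],st); gg=g[ok]
near=np.linalg.norm(c[:,:2]-[.599,-.204],axis=1)<.035
b=near&(c[:,2]>.093)&(c[:,2]<.115); h=c[b]
print("bar",len(h),h.mean(0),cv2.minAreaRect((h[:,:2]*1000).astype(np.float32)))
w=h[gg[b]>130]; print("white",len(w),w.mean(0))
C=h[:,:2].mean(0); rr=np.linalg.norm(c[:,:2]-C,axis=1)
t=c[(rr>.046)&(rr<.062)&(abs(c[:,2]-.06)<.006)&(gg<90)&(abs(c[:,1]+.204)<.02)]; a=t[:,:2]-C
print("long",len(t),np.median(t,0),np.degrees(np.median(np.arctan2(a[:,1],a[:,0]))))
cv2.imwrite("pics/w2c.png",cv2.cvtColor(cv2.resize(im[40:260,170:400],None,fx=2,fy=2),cv2.COLOR_RGB2BGR))
E
```

```text
dial 0.86 [277.4, 124.6] [ 0.599 -0.204  0.075] [ 0.58  -0.223  0.073] [ 0.617 -0.186  0.105]
[ 0.548 -0.203  0.283] 7.2 [ 15.123  26.839   4.866  88.292  -2.435  65.162 -69.021]
bar 631 [ 0.599 -0.204  0.103] ((597.9952392578125, -203.4446563720703), (41.14461898803711, 13.269325256347656), 0.8280954957008362)
white 53 [ 0.608 -0.204  0.103]
long 25 [ 0.651 -0.202  0.06 ] 1.8741808376194342
```

View pics/w2c.png

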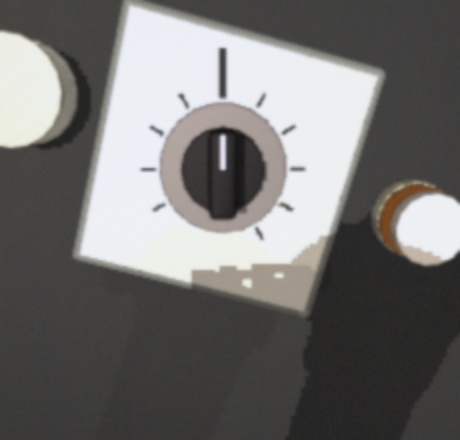

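>>> apply_moves(series=[-1,-0.006,0.0318,0,0,0,0.152,-1,-0.006,0.0318,0,0,0,0.152,-1,-0.006,0.0318,0,0,0,0.152,-1,-0.006,0.0318,0,0,0,0.152,-1,-0.006,0.0318,0,0,0,0.152,-1,-0.006,0.0318,0,0,0,0.152,-1,-0.006,0.0318,0,0,0,0.152,-1,-0.006,0.0318,0,0,0,0.152,-1,-0.006,0.0318,0,0,0,0.152,-1,-0.006,0.0318,0,0,0,0.152,-1,-0.006,0.0318,0,0,0,0.152,-1,-0.006,0.0318,0,0,0,0.152,-1,0,0,0,0,0,0,-1,0,0,0,0,0,0])

```text
t: 8.95
eef_pos: [0.4768, 0.1767, 0.2842]
orientation: [[-0.256, 0.967, -0.002], [0.967, 0.256, -0.001], [-0.001, -0.002, -1.0]]
contact_force: [-0.4, -0.3, -1.0]
opening: 0.085
```

```bash
python3 look.py w3
python3 - <<'E'
from h import *
np.set_printoptions(precision=3,suppress=True)
st=arm.observe(); print(st["eef_pos"],st["t"],st["joint_pos"]); z=np.load("w3.npz"); d=z["d"]
c=cloud("wrist",d>0,d,st)
h=c[(np.linalg.norm(c[:,:2]-[.477,.178],axis=1)<.075)&(c[:,2]>.125)&(c[:,2]<.155)]
print("bar",len(h),h.mean(0),np.percentile(h[:,2],[5,50,95]),cv2.minAreaRect((h[:,:2]*1000).astype(np.float32)))
E
```

```text
[0.477 0.176 0.284] 9.0 [ -4.727  21.246 -25.416  99.366  10.192  61.79  -18.694]
bar 1774 [0.474 0.184 0.146] [0.143 0.146 0.148] ((475.054931640625, 179.85336303710938), (11.442915916442871, 120.208251953125), 14.98032283782959)
```

View pics/w3.png

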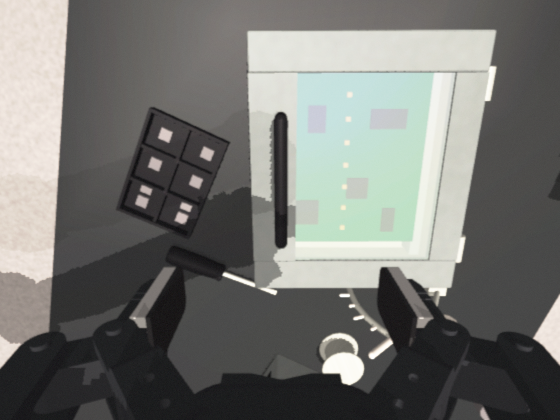

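>>> apply_moves(series=[-1,-0.001,0.002,-0.035,0,0,0,-1,-0.001,0.002,-0.035,0,0,0,-1,0,0,-0.035,0,0,0,-1,0,0,-0.035,0,0,0,-1,0,0,-0.015,0,0,0,-1,0,0,-0.008,0,0,0,-1,0,0,0,0,0,0,1,0,0,0,0,0,0,1,0,0,0,0,0,0,1,0,0,0,0,0,0,1,0,0,0,0,0,0,1,0,0,0,0,0,0,1,0,0,0,0,0,0,1,0,0,0,0,0,0], newtons=60)

```text
t: 10.75
eef_pos: [0.4747, 0.1817, 0.1226]
orientation: [[-0.258, 0.966, 0.0], [0.966, 0.258, -0.0], [-0.0, -0.0, -1.0]]
contact_force: [-1.4, -0.2, 4.7]
opening: 0.0098
```

Run:
```python
import numpy as np
c=np.array([.966,.259]); p=None
for th in range(0,41,4):
    t=np.radians(th); x=-190*np.cos(t)+50*np.sin(t); z=190*np.sin(t)+50*np.cos(t)
    if p is not None: print(th,np.round(np.r_[(x-p[0])*c,z-p[1]],1),end="; ")
    p=(x,z)
```

```text
4 [ 3.8  1.  13.1]; 8 [ 4.7  1.3 12.8]; 12 [ 5.5  1.5 12.5]; 16 [ 6.4  1.7 12. ]; 20 [ 7.2  1.9 11.5]; 24 [ 7.9  2.1 11. ]; 28 [ 8.6  2.3 10.4]; 32 [9.3 2.5 9.7]; 36 [10.   2.7  9. ]; 40 [10.5  2.8  8.3];
```

>>> apply_moves(series=[1,0.0018,0.0005,0.0066,0,0,0,1,0.002,0.0005,0.0065,0,0,0,1,0.0047,0.0013,0.0128,0,0,0,1,0.0055,0.0015,0.0125,0,0,0,1,0.0064,0.0017,0.012,0,0,0,1,0.0072,0.0019,0.0115,0,0,0,1,0,0,0,0,0,0,1,0,0,0,0,0,0])

```text
t: 11.75
eef_pos: [0.5007, 0.1886, 0.1839]
orientation: [[-0.258, 0.966, -0.004], [0.966, 0.258, -0.002], [-0.001, -0.004, -1.0]]
contact_force: [-5.5, -0.3, -0.7]
opening: 0.0096
```

>>> apply_moves(series=[1,0.0079,0.0021,0.011,0,0,0,1,0.0086,0.0023,0.0104,0,0,0,1,0.0093,0.0025,0.0097,0,0,0,1,0.01,0.0027,0.009,0,0,0,1,0.0105,0.0028,0.0083,0,0,0,1,0,0,0,0,0,0,1,0,0,0,0,0,0,1,0,0,0,0,0,0])

```text
t: 12.75
eef_pos: [0.5471, 0.2011, 0.2355]
orientation: [[-0.258, 0.966, -0.002], [0.966, 0.258, -0.002], [-0.001, -0.003, -1.0]]
contact_force: [-11.0, -3.4, 10.9]
opening: 0.0095
```

```bash
python3 look.py w4
python3 - <<'E'
from h import *
np.set_printoptions(precision=3,suppress=True)
xp=np.array([.966,.259]); yp=np.array([-.259,.966]); H=np.array([.475,.18])+.19*xp
st=arm.observe(); ims=[]
T=np.array(st["eef_pos"])+0.019*np.array(st["orientation"])[:,2]*-1
r=(T[:2]-H)@xp; zz=T[2]-.09; print("grasp rel hinge",r,zz,"lid deg",np.degrees(np.arctan2(zz,-r)-np.arctan2(50,190)))
for n in ["scene","top","wrist"]:
    s=arm.observe(); im,d=imaging.read_camera(n); ims.append(im); c=cloud(n,d>0,d,s)
    a=(c[:,:2]-H)@xp; b=(c[:,:2]-H)@yp
    # lid side frames: y_p within 100..128 either side, ahead of the hinge
    for lo,hi in [(.098,.126),(-.126,-.098)]:
        m=(b>lo)&(b<hi)&(a>-.17)&(a<-.02)&(c[:,2]>.108)&(c[:,2]<.28)
        if m.sum()>30:
            P=np.c_[-a[m],c[m,2]-.09].astype(np.float32); v=cv2.fitLine(P,cv2.DIST_HUBER,0,.01,.01).ravel(); print(n,lo,m.sum(),"slope deg",np.degrees(np.arctan(v[1]/v[0])))
save("s4",np.hstack([cv2.resize(ims[0][60:330,240:480],(480,540),interpolation=2)]))
E
```

```text
grasp rel hinge -0.11491491646514647 0.1645384212518433 lid deg 40.32568858404012
scene 0.098 737 slope deg 39.429802
scene -0.126 991 slope deg 39.41627
top -0.126 654 slope deg 39.09454
wrist 0.098 14474 slope deg 39.344803
wrist -0.126 108 slope deg 39.41087
```

View pics/s4.png

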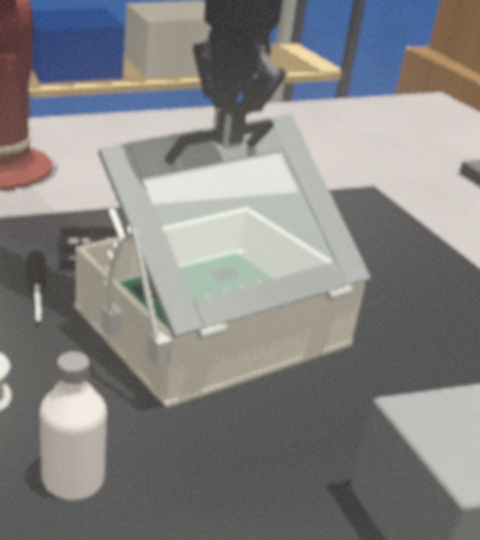

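View pics/w4.png

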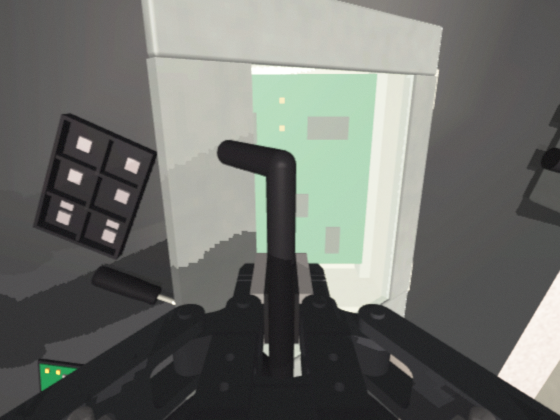

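>>> apply_moves(series=[1,-0.001,-0.0003,0.0015,0,0,0,1,0,0,0,0,0,0,1,0,0,0,0,0,0,1,0,0,0,0,0,0,1,0,0,0,0,0,0,1,0,0,0,0,0,0,1,0,0,0,0,0,0,1,0,0,0,0,0,0])

```text
t: 13.95
eef_pos: [0.5474, 0.2012, 0.2359]
orientation: [[-0.258, 0.966, -0.0], [0.966, 0.258, -0.0], [-0.0, -0.0, -1.0]]
contact_force: [-6.7, -1.2, 5.4]
opening: 0.0104
```

Run:
```python
from h import *
np.set_printoptions(precision=3,suppress=True)
xp=np.array([.966,.259]); yp=np.array([-.259,.966]); H=np.array([.475,.18])+.19*xp
for n in ["scene","scene"]:
    im,d=imaging.read_camera(n); c=cloud(n,d>0,d); a=(c[:,:2]-H)@xp; b=(c[:,:2]-H)@yp
    m=(abs(b)>.098)&(abs(b)<.126)&(a>-.17)&(a<-.02)&(c[:,2]>.108)&(c[:,2]<.28)
    v=cv2.fitLine(np.c_[-a[m],c[m,2]-.09].astype(np.float32),cv2.DIST_HUBER,0,.01,.01).ravel(); print("deg",np.degrees(np.arctan(v[1]/v[0])))
im,d=imaging.read_camera("top"); c=cloud("top",d>0,d)
h=c[(np.linalg.norm(c[:,:2]-[.599,-.204],axis=1)<.03)&(c[:,2]>.093)&(c[:,2]<.115)]; print("bar",len(h),cv2.minAreaRect((h[:,:2]*1000).astype(np.float32)))
for k in ["solder_reel","flux_jar","screwdriver","cleaner_bottle"]:
    for n in ["top","scene"]:
        s=spotter.silhouettes(k,n); print(k,n,s[0]["at"] if s else None)
s=arm.observe(); print(s["t"],s["contact_force"],s["joint_velocities"],s["opening"])
```

```text
deg 39.562153
deg 39.51607
bar 93 ((597.6110229492188, -202.58152770996094), (15.165999412536621, 39.87624740600586), 89.16824340820312)
solder_reel top [324.3, 200.5]
solder_reel scene [232.3, 249.8]
flux_jar top [407.6, 221.5]
flux_jar scene [120.8, 235.8]
screwdriver top [296.4, 280.7]
screwdriver scene [257.1, 197.7]
cleaner_bottle top [300.3, 149.4]
cleaner_bottle scene [275.5, 278.7]
14.5 [-7.383 -2.297  4.768] [-0.092  0.003  0.074  0.03   0.062 -0.068 -0.039] 0.00942131569874417
```

Steady at 39.5° and the dial is on its mark; handing in.

```bash
python3 -c "
from cell import arm
print(arm.sign_off())"
```

```text
the job is handed in; nothing more can be done
None
```

I turned the fan dial clockwise about 40 degrees to the long mark while the lid was still shut. I then raised the lid by its handle and handed the job in at about 14.5 s, with the fingers still holding it.

- **Lid:** it measures about 39.5 degrees from the scene camera and has been steady over repeated looks. The arm's own position gave 40.3 degrees just before a final nudge of under 2 mm to ease the load. It rests on nothing but the grip.
- **Dial:** its bar lies at about 0.8 degrees. The mark measured 0.5 degrees by the first fit and about 1.9 by a rougher second one, so it is within about 1 degree.
- **Forces:** about 9 N remained on the tool at the end, pushed lightly outward from the hinge. The gripper opening read about 10 mm on the 12 mm bar, and it did not slip.
- **Bystanders:** the reel, jar, screwdriver and bottle were all found again within about 4 pixels of where they started, wherever there was an earlier position to compare. The network had not found the reel from the top or the jar from the scene camera the first time.

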